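# Show which lid belongs to the jar

### The arm

A 6-joint arm with a two-finger parallel gripper is mounted at the origin on a cart in front of the work surface, level with it; the furniture and walls round the work are solid. World frame = base frame: x ahead of the robot, y to its left, z up, the work surface at z = 0. Lengths are in m, angles in rad, forces in N, time in s.
With the tool pointing down it reaches from about 0.15 to 0.775 m from the base axis. Payload 6.1 kg.
Tool frame: the origin (TCP) lies between the finger pads; the fingertips stand 8 mm ahead of it and the grasp point (between the pads) lies 11 mm behind it; y points along the fingers, z is the direction in which the jaws open and shut, and the axes are right-handed (so a half turn about y gives the same grasp; the last joint's range is limited). The gripper opens to 85 mm and grips with 20 to 120 N. Pads are 22 mm wide; open, the fingers measure 114 mm over their backs; the gripper's body (76 mm by 85 mm) begins 54 mm behind the grasp point. The pads swing forward as they close: fully open they stand 13 mm farther back than shut.
Start: joints at [1.251, 0.126, -0.04, 1.405, 0, 1.571], TCP at [0.165, 0.498, 0.239] pointing down, gripper open.
Joint ranges: [-2.72, 2.72], [-0.95, 1.95], [-1.27, 1.35], [-1.78, 2.02], [-1.46, 1.47], [-3.14, 3.14]. Speed limits (rad/s): [2.39, 2.39, 3.01, 3.14, 3.14, 3.14].

### API

Orientations are given as a rotation vector (axis times angle).
In Python, from plant import sensors, vision, finish_job gives the robot as it stands.
- The arm moves only by the tool drive_tool, never from a script. Its argument "rows" is one flat list of numbers, 4 for each row, row after row: the shift along the tool's x, y, z in m, then the turn about the tool's y in degrees. A call has 1 to 12 rows; each row shifts and turns the pose as measured when the row begins, along the tool's axes as they then stand; what a row does not reach is not made up. A row lasts 1/10 s, in which the tool goes at most 50 mm and 8.59 degrees, less where a joint would pass 70% of its speed; a pose out of reach is approached as far as the arm can. A call with a gripper value outside its range is refused whole. "jaw" is the closure, from -1 (fully open) to 1 (shut), so that 0 is half open, set as the call begins (left out, the last holds). The fingers move at their own pace and stop on an object; "squeeze" is the grip in N (left out, the last holds). Time passes only in rows, so rows that do not move let the fingers close. It gives the time, the measured TCP pose, the force and the opening at its end, in the units of the state.
- sensors.read_state(): the state, without advancing time (a new reading comes with each control period).
- vision.camera(name): name is "scene" or "side" or "wrist"; returns a dict with "image" (420x560x3 uint8, red, green, blue), "K" (3x3 intrinsics, pixels), "cam_to_world" (4x4, takes a point from camera to world coordinates). Camera axes: x right, y down, z forward; pixel columns grow to the right and rows downward; lengths in m; the calibration is good to about 2 mm. A picture is of the moment at which its call begins. There is no depth.
- finish_job(): hands the job in, once; it reports no verdict.
The state is a dict: "clock": time; "joints": joint angles; "qd": joint speeds; "effort": joint torques, N m; "tcp_pos": TCP position; "tcp_rot": TCP orientation; "wrist_force": force on the tool from outside, world axes, zero at the start; "moment": the same for the moment, N m; "gripper_width": opening from 0.0 (shut) to 1.0 (fully open).
Only numpy, scipy, OpenCV 4.12 (cv2) and the standard library are available. Lean on these libraries where they do the work, as an engineer would, in place of code of your own. Each camera call takes 0.05 s, during which the arm holds its last target.

### The job

Three flowered jars stand open and one of them has been pulled forward from the back of the worktop. Show the cook which lid goes on it: point down at the middle of that jar's mouth with the fingertips just above the rim for about two seconds, then point in the same way at the knob of the one lid that belongs to it (matching flowers and size) and finish there, still pointing. Touch nothing, move nothing, and do not point at any other lid.

Things in the scene. Their poses are not given: they have to be found in the camera images.
- jar_1: white porcelain storage jar, open, hollow, with blue flowers (a few violet ones round the side); 114 mm across, 122 mm high; upright. Origin: centre of its underside; z up. lid_1 is its lid. It is one of three jars: the one pulled forward stands at x below 0.55, the other two stand at the back, x above 0.70.
- jar_1_mouth (a point): centre of the open mouth of jar_1, level with its rim, 122 mm above the worktop
- lid_1: domed white porcelain lid with blue and violet flowers and a small white knob on top, 119 mm across, 65 mm high over the knob, lying loose on the worktop, knob up; it belongs to jar_1. Origin: centre of its underside; z up.
- lid_1_knob (a point): top of the knob of lid_1, over the lid's centre, 65 mm above the worktop
- jar_2: white porcelain storage jar, open, hollow, with violet and red flowers; 125 mm across, 132 mm high; upright. Origin: centre of its underside; z up. lid_2 is its lid. It is one of three jars: the one pulled forward stands at x below 0.55, the other two stand at the back, x above 0.70.
- jar_2_mouth (a point): centre of the open mouth of jar_2, level with its rim, 132 mm above the worktop
- lid_2: domed white porcelain lid with violet and red flowers and a small white knob on top, 130 mm across, 65 mm high over the knob, lying loose on the worktop, knob up; it belongs to jar_2. Origin: centre of its underside; z up.
- lid_2_knob (a point): top of the knob of lid_2, over the lid's centre, 65 mm above the worktop
- jar_3: white porcelain storage jar, open, hollow, with orange and red flowers; 155 mm across, 165 mm high; upright. Origin: centre of its underside; z up. lid_3 is its lid. It is one of three jars: the one pulled forward stands at x below 0.55, the other two stand at the back, x above 0.70.
- jar_3_mouth (a point): centre of the open mouth of jar_3, level with its rim, 165 mm above the worktop
- lid_3: domed white porcelain lid with orange and red flowers and a small white knob on top, 160 mm across, 67 mm high over the knob, lying loose on the worktop, knob up; it belongs to jar_3. Origin: centre of its underside; z up.
- lid_3_knob (a point): top of the knob of lid_3, over the lid's centre, 67 mm above the worktop
- phone: closed black flip phone, 46 x 95 x 19 mm, lying at the back right; a bystander. Origin: centre of its underside.
Things that resemble listed ones, but are neither listed nor needed, are in the scene too. What is shaped like the jar_2 but green or turquoise is not meant.

How it is judged:
On the way, in this order (a step that is already met when the one before it is completed fails the run):
1. the fingers point at the mouth of the jar that stands forward for 1 s (grasp point within 40 mm of its centre, 18 to 100 mm above the rim) (((world x of jar_1 below 0.65 m and horizontal distance between the grasp point and jar_1_mouth below 0.04 m and z of the grasp point in the frame of jar_1_mouth between 0.018 and 0.1 m) or (world x of jar_2 below 0.65 m and horizontal distance between the grasp point and jar_2_mouth below 0.04 m and z of the grasp point in the frame of jar_2_mouth between 0.018 and 0.1 m) or (world x of jar_3 below 0.65 m and horizontal distance between the grasp point and jar_3_mouth below 0.04 m and z of the grasp point in the frame of jar_3_mouth between 0.018 and 0.1 m))), for 1 s.
2. the fingers point at the knob of the lid that belongs to that jar (((world x of jar_1 below 0.65 m and horizontal distance between the grasp point and lid_1_knob below 0.03 m and z of the grasp point in the frame of lid_1_knob between 0.018 and 0.1 m) or (world x of jar_2 below 0.65 m and horizontal distance between the grasp point and lid_2_knob below 0.03 m and z of the grasp point in the frame of lid_2_knob between 0.018 and 0.1 m) or (world x of jar_3 below 0.65 m and horizontal distance between the grasp point and lid_3_knob below 0.03 m and z of the grasp point in the frame of lid_3_knob between 0.018 and 0.1 m))), for 0.5 s.
At the end, for the whole second after the job is handed in: the grasp point between the fingers stays within 30 mm sideways of the knob of the lid that belongs to the forward jar, 18 to 100 mm above the knob's top; every jar and lid is within 10 mm of where it started (((world x of jar_1 below 0.65 m and horizontal distance between the grasp point and lid_1_knob below 0.03 m and z of the grasp point in the frame of lid_1_knob between 0.018 and 0.1 m) or (world x of jar_2 below 0.65 m and horizontal distance between the grasp point and lid_2_knob below 0.03 m and z of the grasp point in the frame of lid_2_knob between 0.018 and 0.1 m) or (world x of jar_3 below 0.65 m and horizontal distance between the grasp point and lid_3_knob below 0.03 m and z of the grasp point in the frame of lid_3_knob between 0.018 and 0.1 m)) and distance of each of jar_1, jar_2, jar_3, lid_1, lid_2, lid_3 from where it was at the start of the episode below 0.01 m); the robot touches nothing.
It fails at once if the robot touches something (contact force between any of the fingers, the arm and anything else above 1 N).
It fails at once if a jar, a lid or the phone is moved or lifted by more than 10 mm (not (distance of each of jar_1, jar_2, jar_3, lid_1, lid_2, lid_3 from where it was at the start of the episode below 0.01 m) or distance of phone from where it was at the start of the episode above 0.01 m).
It fails at once if the fingers point at a lid that does not belong to the forward jar (within 30 mm of its knob sideways and less than 70 mm above it) ((not (world x of jar_1 below 0.65 m) and horizontal distance between the grasp point and lid_1_knob below 0.03 m and z of the grasp point in the frame of lid_1_knob below 0.07 m) or (not (world x of jar_2 below 0.65 m) and horizontal distance between the grasp point and lid_2_knob below 0.03 m and z of the grasp point in the frame of lid_2_knob below 0.07 m) or (not (world x of jar_3 below 0.65 m) and horizontal distance between the grasp point and lid_3_knob below 0.03 m and z of the grasp point in the frame of lid_3_knob below 0.07 m)).
It also fails if it takes over 38 s, if anything falls off the work surface, if the arm or the gripper's body presses on something with over 40 N, if the wrist force passes 120 N, or if a joint passes its speed limit or range.

## Working session

There is one attempt and no reset: what is moved stays moved. The work goes in short steps, Python scripts to look and compute and a tool call to move; the robot and the scene stay as the last step left them, time stands still between calls to the robot, and variables do not carry over. Pictures are saved under pics/ and viewed, and the job is handed in when it is done.

Besides the shell and the picture viewer there is one more tool, called after "Request:" as name(argument=value, ...) on one line, values as JSON. drive_tool: Moves the arm, as the interface text tells. Its arguments: {"type":"object","properties":{"rows":{"type":"array"},"jaw":{"type":"number"},"squeeze":{"type":"number"}},"required":["rows"]}

```bash
mkdir -p pics; python3 - <<'E'
from plant import sensors, vision
import cv2, numpy as np, pickle
d={}
for n in ["scene","side","wrist"]:
    c=vision.camera(n); d[n]=c
    cv2.imwrite(f"pics/{n}0.png",c["image"][:,:,::-1])
    print(n,np.round(c["K"],1).tolist(),np.round(c["cam_to_world"],3).tolist())
pickle.dump(d,open("v0.pkl","wb"))
s=sensors.read_state();print(s["clock"],s["tcp_pos"],s["tcp_rot"])
E
```

```text
scene [[387.9, 0.0, 282.3], [0.0, 387.9, 210.2], [0.0, 0.0, 1.0]] [[0.731, -0.315, 0.605, -0.217], [-0.682, -0.316, 0.66, -1.019], [-0.017, -0.895, -0.446, 0.69], [0.0, 0.0, 0.0, 1.0]]
side [[384.4, 0.0, 284.9], [0.0, 384.4, 211.2], [0.0, 0.0, 1.0]] [[0.922, -0.237, 0.306, 0.151], [-0.387, -0.549, 0.741, -1.14], [-0.008, -0.801, -0.598, 0.916], [0.0, 0.0, 0.0, 1.0]]
wrist [[341.8, 0.0, 283.0], [0.0, 341.8, 207.4], [0.0, 0.0, 1.0]] [[0.315, 0.912, 0.263, 0.099], [0.949, -0.302, -0.088, 0.521], [-0.001, 0.277, -0.961, 0.372], [0.0, 0.0, 0.0, 1.0]]
0.15 [0.16497048 0.49808874 0.23871576] [-1.55737513  0.25114369 -0.25089407]
```

View pics/scene0.png

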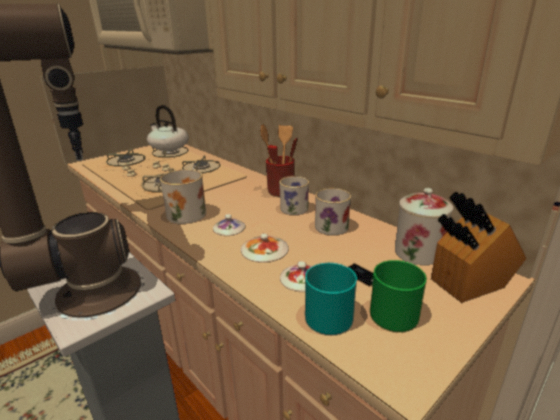

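View pics/side0.png

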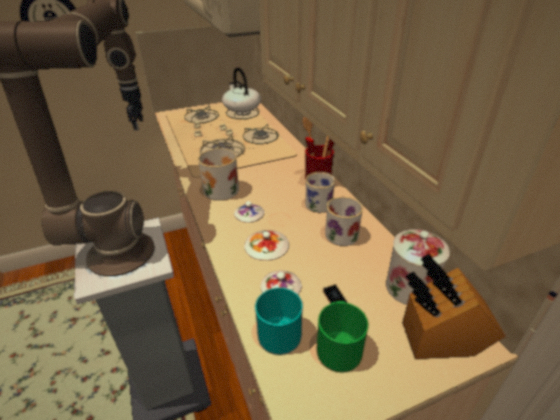

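View pics/wrist0.png

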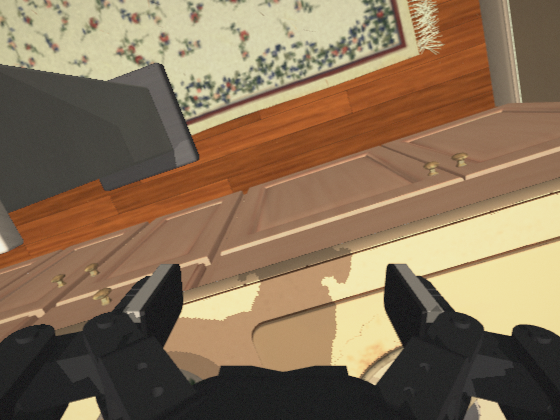

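The scene view shows these candidates.
- **Jars:** the forward one is at scene (184,196), with orange flowers. The rear two are at (294,196) and (333,212). The lidded canister (425,225) and the teal and green pots are lookalikes.
- **Lids:** (228,225) violet/blue, (264,247) orange/red, and (300,276) red/violet.

By the description I choose jar_3 and the orange lid at (264,247), and I'll check both in a close crop.

```bash
python3 - <<'E'
import cv2,numpy as np
a=cv2.imread("pics/scene0.png")[160:300,155:335]; b=cv2.imread("pics/side0.png")[140:300,190:370]
a=cv2.resize(a,None,fx=4,fy=4,interpolation=2);b=cv2.resize(b,None,fx=3.7,fy=3.7,interpolation=2)
cv2.imwrite("pics/ca.png",a);cv2.imwrite("pics/cb.png",b[:600])
E
```

```text
(no output)
```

View pics/ca.png

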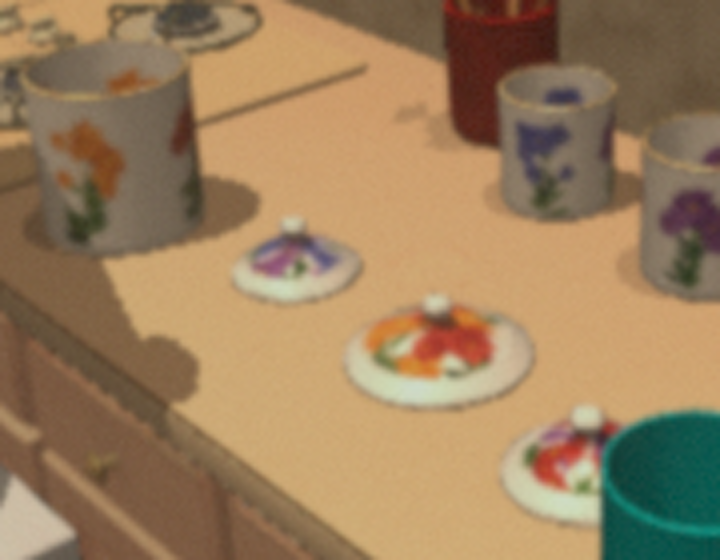

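View pics/cb.png

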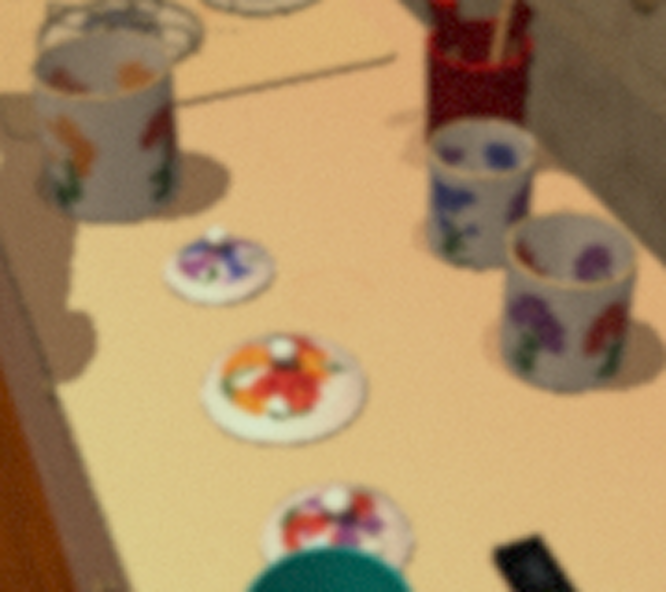

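```bash
cat >h.py <<'E'
import pickle,numpy as np,cv2
d=pickle.load(open("v0.pkl","rb"))
def plane(n,u,v,z):
    c=d[n];T=c["cam_to_world"];r=T[:3,:3]@np.linalg.inv(c["K"])@[u,v,1];o=T[:3,3]
    return (o+r*(z-o[2])/r[2])[:2]
E
python3 - <<'E'
from h import *
from plant import sensors
S=lambda x,y:("scene",155+x/4,160+y/4)
D=lambda x,y:("side",190+x/3.7,140+y/3.7)
for nm,z,pts in [("jar3",.165,[S(106,70),D(104,65)]),("jar3 rimL",.165,[S(22,72)]),("jar3 rimR",.165,[S(190,67)]),("lid1",.063,[S(293,220),D(217,232)]),("lid3",.065,[S(436,300),D(283,345)]),("lid2",.063,[S(588,412),D(337,496)]),("jar1",.122,[S(558,90),D(482,148)])]:
    print(nm,[np.round(plane(*p,z),3) for p in pts])
s=sensors.read_state();R=cv2.Rodrigues(s["tcp_rot"])[0];print(R.round(3),s["gripper_width"])
E
```

```text
jar3 [array([0.416, 0.22 ]), array([0.429, 0.232])]
jar3 rimL [array([0.359, 0.272])]
jar3 rimR [array([0.476, 0.171])]
lid1 [array([0.472, 0.017]), array([0.482, 0.023])]
lid3 [array([ 0.468, -0.183]), array([ 0.48 , -0.177])]
lid2 [array([ 0.444, -0.377]), array([ 0.454, -0.373])]
jar1 [array([ 0.749, -0.037]), array([ 0.762, -0.024])]
[[ 0.949 -0.     0.314]
 [-0.314 -0.001  0.949]
 [ 0.    -1.    -0.001]] 0.9996687924710729
```

The crop confirms it. The forward jar (scene 181,177 at the rim) has orange and red flowers, so it is jar_3. The orange/red lid, with its knob at scene (264,235), is the largest of the three, so it is lid_3. The estimates are a mouth at about (0.423, 0.226) and a knob at about (0.474, -0.180). I'll move in along an arc and close the jaws for pointing.

Request:
drive_tool(rows=[0.04,0,-0.006,4.5,0.04,0,-0.006,4.5,0.04,0,-0.006,4.5,0.04,0,-0.006,4.5,0.04,0,-0.006,4.5,0.04,0,-0.006,4.5,0,0,0,0,0,0,0,0], jaw=1)

```text
clock: 0.95
tcp_pos: [0.359, 0.3436, 0.2354]
tcp_rot: [-1.483, 0.632, -0.63]
wrist_force: [0.3, 0.1, 0.1]
gripper_width: 0.003
```

```bash
python3 - <<'E'
from h import *
from plant import sensors,vision
s=sensors.read_state();R=cv2.Rodrigues(s["tcp_rot"])[0];p=s["tcp_pos"]
print(s["clock"],p,s["joints"].round(3) if hasattr(s["joints"],'round') else s["joints"],R.round(3).tolist())
print("to jar",R.T@(np.array([.423,.226,.214])-p), "lid", R.T@(np.array([.474,-.18,.106])-p))
w=vision.camera("wrist");pickle.dump(w,open("w1.pkl","wb"));cv2.imwrite("pics/w1.png",w["image"][:,:,::-1]);
E
```

```text
0.95 [0.35902824 0.34357538 0.23539126] [ 7.640e-01  7.700e-02 -1.020e-01  1.397e+00 -1.000e-03  1.571e+00] [[0.692, -0.003, 0.722], [-0.722, -0.005, 0.692], [0.001, -1.0, -0.006]]
to jar [ 0.12912958  0.02175007 -0.03502041] lid [ 0.45744818  0.13155944 -0.27843322]
```

View pics/w1.png

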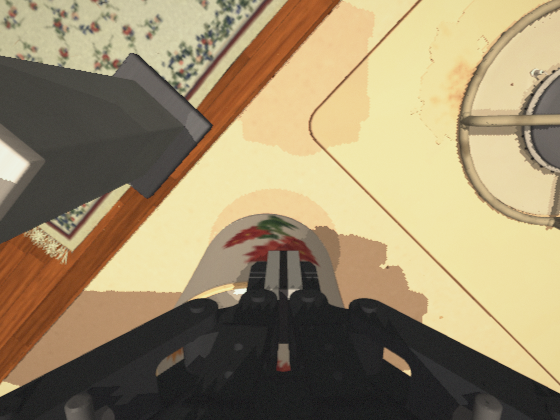

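The wrist view shows the jar directly ahead of and below the closed fingers, with the rim near (200,290). The way is clear, so I'll move on to the mouth.

Request:
drive_tool(rows=[0.032,0,-0.004,4,0.032,0,-0.004,4,0.032,0,-0.004,4,0.03,0.005,-0.004,4,0,0,0,0,0,0,0,0])

```text
clock: 1.6
tcp_pos: [0.4219, 0.2384, 0.2297]
tcp_rot: [-1.409, 0.842, -0.839]
wrist_force: [-0.6, 0.1, 1.0]
gripper_width: 0.003
```

```bash
python3 - <<'E'
from h import *
from plant import sensors,vision
s=sensors.read_state();R=cv2.Rodrigues(s["tcp_rot"])[0];p=s["tcp_pos"]
print(s["clock"],p)
print("to jar",R.T@(np.array([.423,.226,.214])-p))
ims=[vision.camera(n) for n in("scene","side")]
for n,c,(x,y) in zip(("a","b"),ims,((120,80),(150,60))):
    o=c["image"][y:y+160,x:x+133,::-1]; cv2.imwrite(f"pics/j{n}.png",cv2.resize(o,None,fx=3,fy=3,interpolation=2))
a=cv2.hconcat([cv2.imread("pics/ja.png"),cv2.imread("pics/jb.png")]);cv2.imwrite("pics/j1.png",a)
w=vision.camera("wrist");cv2.imwrite("pics/w2.png",w["image"][:,:,::-1]);
E
```

```text
1.6 [0.42191998 0.23842188 0.2296771 ]
to jar [ 0.01143802  0.01572438 -0.0048121 ]
```

View pics/j1.png

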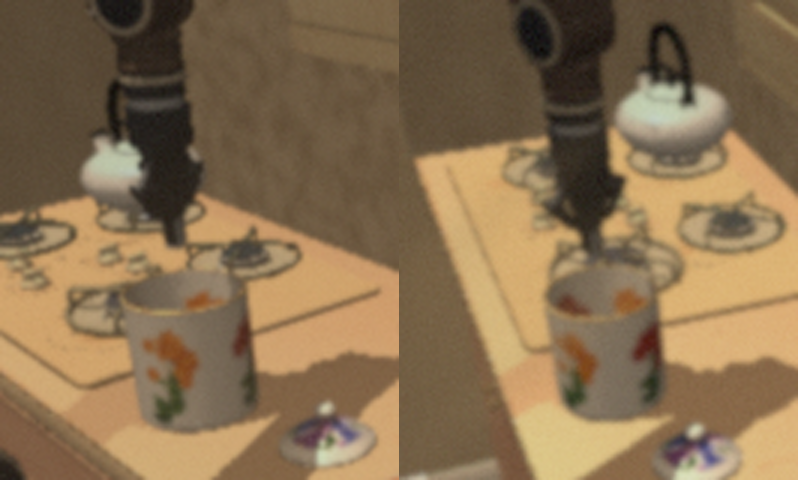

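View pics/w2.png

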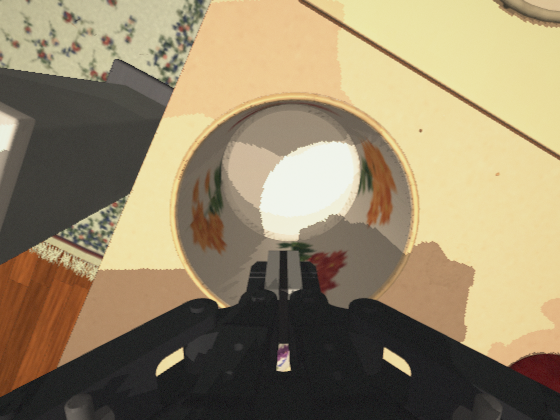

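The fingers are over the mouth. In the wrist view the rim runs from column 171 to 418, with its top at row 95. I'll refine the mouth centre from that rim.

```bash
python3 - <<'E'
from h import *
from plant import sensors,vision
d["w"]=vision.camera("wrist")
P=np.array([plane("w",u,v,.165) for u,v in [(171,210),(418,208),(292,95),(205,130),(380,128),(181,250),(410,250)]])
A=np.c_[2*P,np.ones(len(P))];x=np.linalg.lstsq(A,(P**2).sum(1),rcond=None)[0]
print(x[:2],np.sqrt(x[2]+x[0]**2+x[1]**2))
s=sensors.read_state();R=cv2.Rodrigues(s["tcp_rot"])[0];p=s["tcp_pos"];print(s["clock"],R.T@(np.array([x[0],x[1],.206])-p))
E
```

```text
[0.42648433 0.24593831] 0.07451043662973678
1.8 [-0.00411165  0.02371968  0.00761707]
```

The wrist fit puts the centre at (0.426, 0.246), and the fixed views say (0.423, 0.226). The present x,y lies between them, so I'll lower and hold for 2 s.

Request:
drive_tool(rows=[0,0.012,0.002,0,0,0.012,0.002,0,0,0,0,0,0,0,0,0,0,0,0,0,0,0,0,0,0,0,0,0,0,0,0,0,0,0,0,0,0,0,0,0,0,0,0,0,0,0,0,0])

```text
clock: 3.0
tcp_pos: [0.4248, 0.2427, 0.2038]
tcp_rot: [-1.41, 0.838, -0.836]
wrist_force: [-1.1, -0.0, 0.0]
gripper_width: -0.001
```

Request:
drive_tool(rows=[0,0,0,0,0,0,0,0,0,0,0,0,0,0,0,0,0,0,0,0,0,0,0,0,0,0,0,0,0,0,0,0,0,0,0,0,0,0,0,0,0,0,0,0,0,0,0,0])

```text
clock: 4.2
tcp_pos: [0.4248, 0.2426, 0.2037]
tcp_rot: [-1.41, 0.838, -0.836]
wrist_force: [0.7, -0.8, -0.1]
gripper_width: -0.002
```

```bash
python3 - <<'E'
from h import *
from plant import sensors,vision
s=sensors.read_state();R=cv2.Rodrigues(s["tcp_rot"])[0];p=s["tcp_pos"]
print(s["clock"],p,s["joints"]);print(R.T@(np.array([.474,-.17,.23])-p))
w=vision.camera("wrist");cv2.imwrite("pics/w3.png",w["image"][:,:,::-1]);
E
```

```text
4.2 [0.42475062 0.24264207 0.20372352] [ 5.19842592e-01  6.51409251e-02 -1.84644304e-01  1.32672465e+00
 -1.40418741e-03  1.59434632e+00]
[ 0.38634813 -0.02481186 -0.15332622]
```

View pics/w3.png

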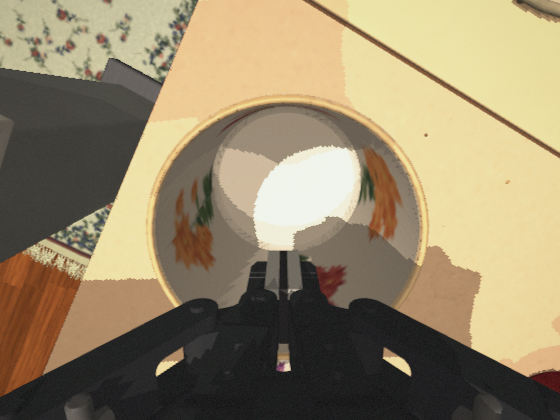

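I held over the mouth for more than 2 s. The rim is centred on about column 289 and the fingertips are at about 284. Next I'll rise and swing high over to the orange lid.

Request:
drive_tool(rows=[0,-0.016,0,0,0,-0.016,0,0,0.038,0,0,4.5,0.038,0,0,4.5,0.038,0,0,4.5,0.038,0,0,4.5,0.038,0,0,4.5,0.038,0,0,4.5,0.038,0,0,4.5,0.038,0,0,4.5,0,0,0,0,0,0,0,0])

```text
clock: 5.45
tcp_pos: [0.4915, -0.0596, 0.2373]
tcp_rot: [-1.137, 1.322, -1.324]
wrist_force: [0.2, 1.5, 1.0]
gripper_width: 0.005
```

```bash
cat > st.py <<'E'
from h import *
from plant import sensors,vision
import sys
s=sensors.read_state();R=cv2.Rodrigues(s["tcp_rot"])[0];p=s["tcp_pos"]
print(s["clock"],p,s["joints"].round(3));print(R.T@(np.array([.475,-.172,.106])-p))
w=vision.camera("wrist");cv2.imwrite(sys.argv[1],w["image"][:,:,::-1]);pickle.dump(w,open("w.pkl","wb"))
E
python3 st.py pics/w4.png
```

```text
5.45 [ 0.49146951 -0.05957239  0.23727913] [-0.118  0.071 -0.105  1.397 -0.004  1.607]
[0.1130402  0.13177865 0.00131227]
```

View pics/w4.png

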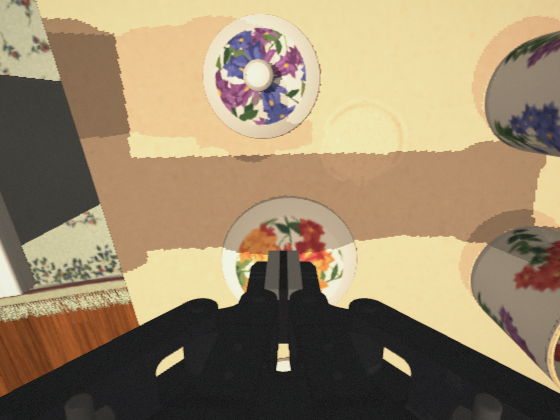

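The wrist view shows the violet/blue lid, already passed at (260,75), and the orange/red lid ahead at (289,255).

Request:
drive_tool(rows=[0.038,0,0.003,3,0.038,0,0.003,3,0.036,0,0.003,3,0,0,0,0,0,0,0,0])

```text
clock: 6.0
tcp_pos: [0.4793, -0.168, 0.2377]
tcp_rot: [-1.054, 1.428, -1.43]
wrist_force: [0.8, 0.3, 0.3]
gripper_width: 0.0
```

```bash
python3 - <<'E'
from h import *
d["w"]=pickle.load(open("w.pkl","rb"))
print("lid1 knob by wrist",plane("w",257,72,.063))
for u,v in [(222,258),(356,258),(289,196)]: print(plane("w",u,v,.01))
E
python3 st.py pics/w5.png
```

```text
lid1 knob by wrist [0.48532311 0.04284512]
[ 0.40727709 -0.14228361]
[ 0.55953415 -0.16581502]
[ 0.49446592 -0.08130143]
6.0 [ 0.47930042 -0.16802089  0.23767446] [-0.335  0.094 -0.079  1.399 -0.004  1.538]
[ 0.00461829  0.13169469 -0.00276926]
```

View pics/w5.png

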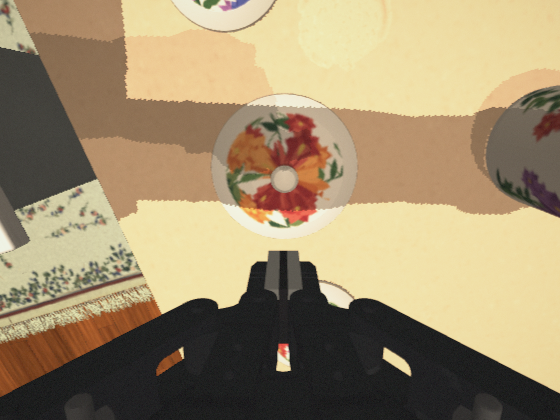

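The orange lid's knob is visible at wrist pixel (285,178). The wrist and fixed views disagree by about 20 mm in y, so I'll check which is right by projecting the fingertip into every view.

```bash
python3 - <<'E'
from h import *
from plant import sensors,vision
s=sensors.read_state();R=cv2.Rodrigues(s["tcp_rot"])[0];p=s["tcp_pos"];tip=p+R[:,1]*.008
for n in("scene","side","wrist"): d[n]=vision.camera(n)
def proj(n,q):
    T=d[n]["cam_to_world"];c=T[:3,:3].T@(q-T[:3,3]);u=d[n]["K"]@c;return u[:2]/u[2]
for n in d: print(n,"tip",proj(n,tip).round(1),"knobA",proj(n,np.array([.474,-.18,.066])).round(1))
print("wrist knob",plane("wrist",285,178,.067))
T=[]
for n,b in(("scene",(200,120)),("side",(205,130))):
    im=d[n]["image"][:,:,::-1].copy();u=proj(n,tip)
    o=cv2.resize(im[b[1]:b[1]+140,b[0]:b[0]+100],None,fx=4,fy=4,interpolation=2)
    c=((u-b)*4).astype(int);cv2.drawMarker(o,tuple(map(int,c)),(0,255,0),0,14,1);T.append(o)
cv2.imwrite("pics/k1.png",cv2.hconcat(T))
E
```

```text
scene tip [261.7 185.3] knobA [264.9 233.7]
side tip [263.5 192.2] knobA [265.2 234. ]
wrist tip [282.2 272.6] knobA [281.4 203.5]
wrist knob [ 0.48431387 -0.15784137]
```

View pics/k1.png

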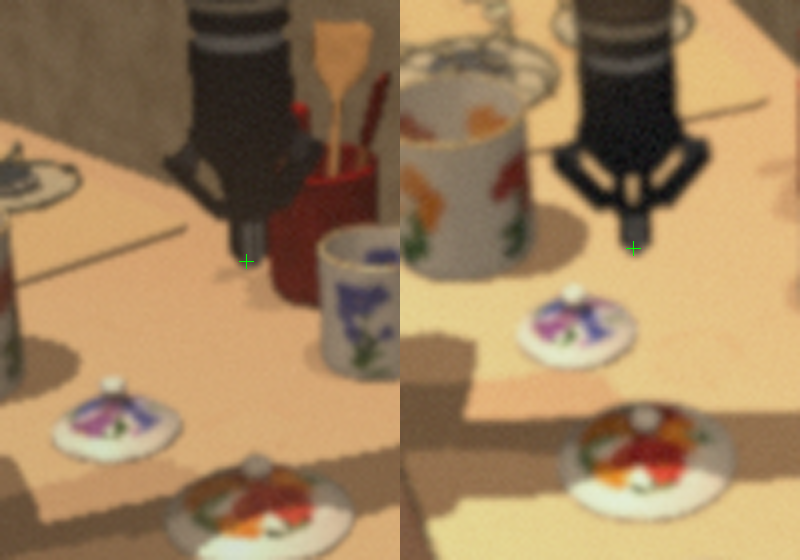

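```bash
python3 - <<'E'
from h import *
d["wrist"]=__import__("plant").vision.camera("wrist")
for z in (.05,.058,.067,.08): print(z,[plane(*q,z).round(3) for q in (("scene",264,236),("side",266,234.3),("wrist",285,178))])
def ray(n,u,v):
    c=d[n];T=c["cam_to_world"];r=T[:3,:3]@np.linalg.inv(c["K"])@[u,v,1];return T[:3,3],r/np.linalg.norm(r)
for S in (("scene",264,236),("side",266,234.3)),(("scene",264,236),("wrist",285,178)),(("side",266,234.3),("wrist",285,178)):
    A=0;b=0
    for q in S:
        o,r=ray(*q);M=np.eye(3)-np.outer(r,r);A=A+M;b=b+M@o
    x=np.linalg.solve(A,b);print(x.round(3),[round(float(np.linalg.norm((np.eye(3)-np.outer(ray(*q)[1],ray(*q)[1]))@(x-ray(*q)[0]))),4) for q in S])
E
```

```text
0.05 [array([ 0.48 , -0.168]), array([ 0.482, -0.164]), array([ 0.483, -0.161])]
0.058 [array([ 0.471, -0.178]), array([ 0.479, -0.173]), array([ 0.484, -0.16 ])]
0.067 [array([ 0.462, -0.19 ]), array([ 0.476, -0.184]), array([ 0.484, -0.158])]
0.08 [array([ 0.447, -0.208]), array([ 0.471, -0.198]), array([ 0.485, -0.155])]
[ 0.483 -0.163  0.048] [0.0009, 0.0009]
[ 0.484 -0.162  0.046] [0.0006, 0.0006]
[ 0.483 -0.162  0.048] [0.0001, 0.0001]
```

The three views' rays meet within 1 mm at (0.483, -0.162). That point is about 15 mm lower than the plane I had assumed, which explains the disagreement. The tool stands about 7 mm from it, so I'll descend straight down to a height that suits either reading.

Request:
drive_tool(rows=[-0.002,0.025,0.001,0,-0.002,0.025,0.001,0,0,0.025,0,0,0,0.025,0,0,0,0.02,0,0,0,0.01,0,0,0,0,0,0,0,0,0,0])

```text
clock: 7.05
tcp_pos: [0.4851, -0.1589, 0.1057]
tcp_rot: [-1.058, 1.415, -1.424]
wrist_force: [-0.1, 0.1, 0.2]
gripper_width: 0.004
```

```bash
python3 st.py pics/w6.png; python3 - <<'E'
from plant import vision
import cv2
T=[cv2.resize(vision.camera(n)["image"][130:270,x:x+100,::-1],None,fx=4,fy=4) for n,x in(("scene",210),("side",215))]
cv2.imwrite("pics/k2.png",cv2.hconcat(T))
E
```

```text
7.05 [ 0.4850623  -0.1588521   0.10568222] [-0.315  0.13  -0.33   1.107 -0.003  1.546]
[ 0.0154762  -0.00028817 -0.00588409]
```

View pics/k2.png

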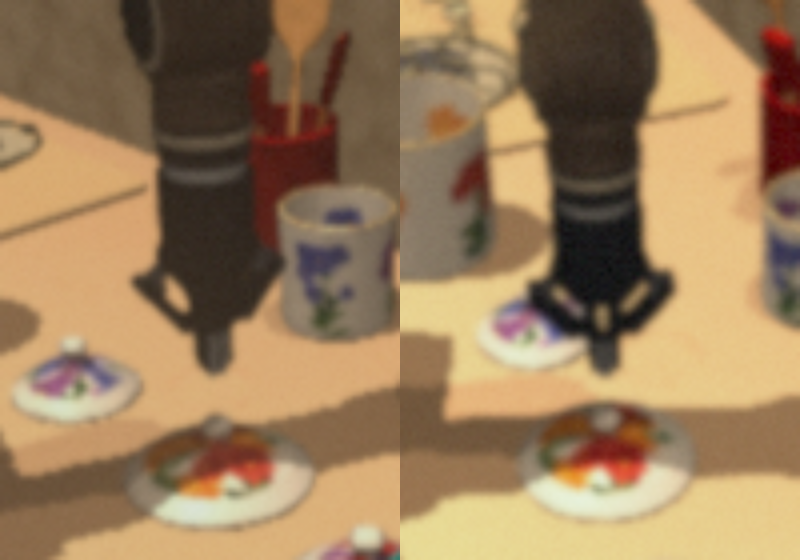

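View pics/w6.png

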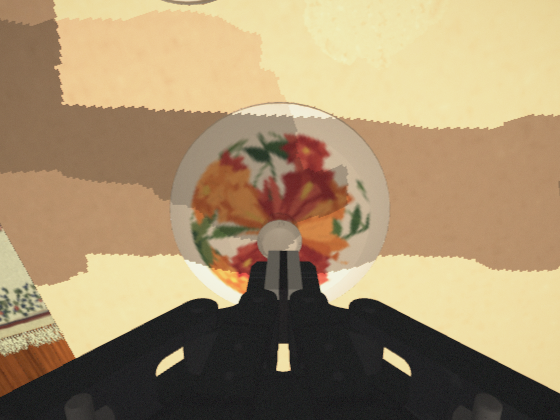

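The fingertips are straight above the orange lid's knob in both fixed views, at crop (213,372) over (217,425) and (605,370) over (605,418). One last numeric check while holding there.

Request:
drive_tool(rows=[0.002,0,0,0,0,0,0,0,0,0,0,0,0,0,0,0,0,0,0,0,0,0,0,0,0,0,0,0,0,0,0,0,0,0,0,0])

```text
clock: 8.1
tcp_pos: [0.486, -0.1621, 0.1085]
tcp_rot: [-1.055, 1.411, -1.428]
wrist_force: [0.9, 0.1, -0.6]
gripper_width: -0.001
```

```bash
python3 - <<'E'
from h import *
from plant import sensors
d["w"]=pickle.load(open("w.pkl","rb"))
for z in (.05,.067): print(z,plane("w",279,240,z).round(3))
s=sensors.read_state();print(s["clock"],s["tcp_pos"].round(4),np.round(s["qd"],3),s["wrist_force"])
E
```

```text
0.05 [ 0.482 -0.162]
0.067 [ 0.484 -0.155]
8.1 [ 0.486  -0.1621  0.1085] [ 0.    -0.001  0.001  0.001  0.    -0.001] [ 0.94065962  0.13018216 -0.6323179 ]
```

The tool is within 8 mm of the knob on every wrist estimate and within 4 mm of the three-view fix. It is holding still, so I'll hand in.

```bash
python3 -c "
from plant import finish_job
print(finish_job())"
```

```text
the job is handed in; nothing more can be done
None
```

I pointed at the mouth of jar_3, the forward jar with orange and red flowers, for about 2.2 s. I then swung high past the violet lid and finished pointing at the knob of lid_3, the large orange and red lid. I handed in at about 8 s; no verdict is reported.

- **Position:** in the last checks the tool was still, at (0.486, -0.162, 0.109). The three-view fix of the knob is (0.483, -0.162), and the wrist view gives (0.482 to 0.484, -0.162 to -0.155). The fingertips are straight above the knob in both fixed views.
- **Contact:** the wrist force readings stayed at about 2 N or less on each axis, which looks like noise. I saw no contact or movement of anything in the pictures.
- **Disagreement:** my first fixed-view estimates assumed the listed heights and came out about 20 mm off in y from the wrist view. The three rays meet near z = 0.048, although the knob top is listed at 0.067. I never explained that height gap, so I chose a height that fits either value: the grasp point is about 52 to 70 mm above the knob. At the jar mouth it was about 50 to 65 mm above the rim.

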